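# Clamp the honey jar in the one-handed jar vice with its sunken knob

## Robot

A 6-joint arm with a two-finger parallel gripper is mounted at the origin on a cart in front of the work surface, level with it; the furniture and walls round the work are solid. World frame = base frame: x ahead of the robot, y to its left, z up, the work surface at z = 0. Lengths are in m, angles in rad, forces in N, time in s.
With the tool pointing down it reaches from about 0.25 to 0.775 m from the base axis. Payload 4 kg.
Tool frame: the origin (TCP) lies between the finger pads; the fingertips stand 25 mm ahead of it and the grasp point (between the pads) lies 6 mm ahead of it (robot.tip_reach is the z of the fingertips in the tool frame, in m); z points along the fingers, y is the line along which they close (so a half turn about z gives the same grasp; the last joint's range is limited). The gripper opens to 94 mm and grips with 3 to 60 N. Pads are 16 mm wide; open, the fingers measure 119 mm over their backs; the gripper's body (75 mm by 177 mm) begins 78 mm behind the grasp point.
Start: joints at [1.004, 0.087, 1.371, -0, 1.684, -0.103], TCP at [0.246, 0.492, 0.231] pointing down, gripper open.
Joint ranges: [-3.1, 3.1], [-0.76, 2.03], [0.27, 2.55], [-1.08, 4.22], [0.17, 2.65], [-2.57, 2.57]. Speed limits (rad/s): [2.79, 2.79, 3.14, 3.14, 3.14, 3.14].

## Interface

Orientations are given as [roll, pitch, yaw] about the fixed x, y, z axes, in that order (R = Rz(yaw) Ry(pitch) Rx(roll)).
In Python, from bench import robot gives the robot as it stands. The module is installed in compiled form; this text tells all that it offers.
- The arm moves only by the shell command python3 -m handwheel 'ROWS'. ROWS is JSON, a list of rows, each a list of 3 entries, a list of its own where there are three numbers: the turn, a rotation vector about the world's x, y, z in units of 90 degrees (1.0 is 90 degrees), then the shift along the world's x, y, z in units of 0.05 m (1.0 is 0.05 m), then the closure, from 0 (fully open) to 1 (shut). A call has 1 to 5 rows; each row shifts and turns the commanded pose from where the row before left it; what a row does not reach is not made up. A row lasts 1/10 s, in which the tool goes at most 50 mm and 8.59 degrees, less where a joint would pass 70% of its speed; a pose out of reach is approached as far as the arm can. A call with a number of a shift or a turn outside -1 to 1 is refused whole. A call with a gripper value outside its range is refused whole. The fingers move at their own pace and stop on an object; the grip force is fixed at half the most. Time passes only in rows, so rows that do not move let the fingers close. It gives the time, the measured TCP pose, the force, the opening and the grip force at its end, in the units of the state.
- robot.get_obs(): the state, without advancing time (a new reading comes with each control period).
- robot.snapshot(name): name is "side" or "top"; returns (picture, depth): 384x512x3 uint8, red, green, blue; 384x512 float32, m along the optical axis (not along the pixel's ray), 0 where there is no reading.
- robot.calibration(name): a dict with "mtx" (3x3 intrinsics, pixels), "extrinsics" (4x4, takes a point from camera to world coordinates). Camera axes: x right, y down, z forward; pixel columns grow to the right and rows downward; lengths in m; the calibration is good to about 2 mm. A picture is of the moment at which its call begins. calibration takes no time and is no camera call.
- robot.close_job(): hands the job in; it is judged then, once.
Trained networks look in the newest picture that a camera, given by its name, has taken for a name from the list of things; names that differ only in an ending like _2 or _b are one class to them, and where a whole thing is asked for, a point or a joint stands for the part that bears it (a point fixed in the world has none). Each returns a list of dicts, best first, with "p" (0 to 1); they miss things now and then, are a little off and sometimes report something else, mostly with a low value. They report only what shows in the picture. A call takes as long as a camera call. They do not tell look-alikes from the thing itself.
- robot.boxes_of(query, camera): "bbox" ([left, top, right, bottom] in pixels, round what is visible of it).
The state is a dict: "time": time; "joint_positions": joint angles; "qvel": joint speeds; "joint_torque": joint torques, N m; "tool_pos": TCP position; "ee_rot": TCP orientation; "wrist_force": force on the tool from outside, world axes, zero at the start; "wrist_torque": the same for the moment, N m; "width": finger opening in m; "finger_force": force on a finger pad.
Only numpy, scipy, OpenCV 4.12 (cv2) and the standard library are available. Lean on these libraries where they do the work, as an engineer would, in place of code of your own. Each camera call takes 0.05 s, during which the arm holds its last target. There are 200 camera calls.

## Task

The lid of the honey jar is stuck. Stand the jar upright on the base of the white jar vice, between its sprung pad and its V-shaped jaw, let go of it, then turn the orange knob sunk in the vice's round turret clockwise until the jar is pressed snugly into the V, with about 10 N. It is glass: do not overtighten it (never past 24 N), do not lean on the turret, leave the other things where they are, and let go of the knob at the end.

Things in the scene. Friction and masses are not known exactly. Their poses are not given: they have to be found in the camera images.
- honey_jar: Glass honey jar with a red screw lid (here the lid does not turn), 65 mm across at the lid, about 62 mm across the glass, 90 mm high, 0.25 to 0.45 kg. Origin at the centre of its underside, z up along its axis. The jar to be clamped.
- vice: White jar vice, fixed. Base plate 284 x 112 mm, its top 10 mm above the worktop. Origin on the worktop; x axis = closing direction, from the round turret (axis at x = -95 mm) past the sprung pad to the V jaw; y across, z up. Clockwise (from above) turning of the knob drives the pad towards the V jaw, 7 mm per radian.
- bed (a point): Middle of the vice's polished steel slide plate, 10.5 mm above the worktop, fixed; axes as the vice's. The jar stands about here, between the rubber-faced pad (46 mm wide, 15 to 55 mm above the worktop, on the turret's side) and the V jaw, with 6 to 15 mm to spare lengthwise (not measured). The pad is sprung: 2 N per mm pressed back, up to 11 mm, then solid.
- far_jaw: White V-shaped jaw with black rubber faces 5 to 45 mm above the base, fixed; where along the base it is bolted differs by a few mm. Origin on the base's top (10 mm above the worktop), where the jar's axis stands when it rests against both faces; x axis = closing direction, away from the turret; z up. Its push on the jar is the clamping force: 5 to 17 N is snug, 10 N is right.
- turret: Round white turret of the vice, 92 mm across, fixed. Origin on its axis, which is the knob's axis too, 10 mm above the worktop; z up. Its rim is 78 mm above the worktop; in its top is a round well with straight walls, 66 mm across and 40 mm deep (floor 38 mm above the worktop). A wedge of growing dots on the rim shows the tightening way, clockwise.
- knob_grip (a point): Orange knob in the well: upright bar 26 mm long, 10 mm thick, from 42 to 70 mm above the worktop. Point on its axis, 60 mm up; x along the bar, so pinch along y; z up. Friction torque about 0.15 N m, either way; clamping adds 0.007 N m per N against tightening; it stays where left. 1.6 to 2.9 rad of turning give 10 N. At first the jar has play: pushing the loose jar along is not yet snug.
- jam_jar: Bystander: jam jar with a grey lid, 66 mm across, 88 mm high; loose. Origin at the centre of its underside.
- mug: Bystander: white mug with yellow and orange stripes, 87 mm across, 121 mm with its handle, 90 mm high; loose. Origin at the centre of its underside.
- teaspoon: Bystander: steel teaspoon 139 mm long; loose. Origin at its middle, on the worktop.
Not all that is in view belongs to the job. Leave any purple or turquoise look-alike of the honey_jar alone.

How it is judged:
By the outcome, as a careful person would: the job done as asked, in the order asked, and still so for the second after the job is handed in, with the robot touching nothing.
It also fails if it takes over 72 s, if anything falls off the work surface, if the arm or the gripper's body presses on something with over 40 N, if the wrist force passes 120 N, or if a joint passes its speed limit or range.

## Working session

There is one attempt and no reset: what is moved stays moved. The work goes in short steps, Python scripts to look and compute and a shell command to move; the robot and the scene stay as the last step left them, time stands still between calls to the robot, and variables do not carry over. Pictures are saved under pics/ and viewed, at most 10 in all, crops included, and the job is handed in when it is done.

```bash
mkdir -p pics; cat > h.py <<'E'
from bench import robot
import numpy as np, cv2
def snap(cam,fn=None):
    im,d=robot.snapshot(cam); c=robot.calibration(cam)
    if fn: cv2.imwrite('pics/'+fn,im[:,:,::-1])
    K=np.array(c['mtx']);T=np.array(c['extrinsics'])
    v,u=np.mgrid[:d.shape[0],:d.shape[1]]
    P=np.stack([(u-K[0,2])/K[0,0]*d,(v-K[1,2])/K[1,1]*d,d,np.ones_like(d)],-1)@T.T
    P=P[...,:3]; P[d==0]=np.nan
    return im,d,P
E
python3 - <<'E'
from h import *
for c in('top','side'):
    im,d,P=snap(c,c+'1.png'); np.savez(c+'1.npz',im=im,P=P)
    print(c,np.round(robot.calibration(c)['extrinsics'],2).tolist())
    for q in('honey_jar','vice','far_jaw','turret','knob_grip','jam_jar','mug','teaspoon'):
        print(q,[(np.round(b['bbox']).astype(int).tolist(),round(b['p'],2)) for b in robot.boxes_of(q,c)[:3]])
print(robot.get_obs())
E
```

```text
top [[-0.0, -1.0, 0.04, 0.51], [-1.0, 0.0, 0.0, 0.1], [-0.0, -0.04, -1.0, 1.19], [0.0, 0.0, 0.0, 1.0]]
honey_jar [([151, 78, 178, 107], 0.9), ([180, 192, 208, 219], 0.87), ([289, 156, 313, 183], 0.68)]
vice [([258, 200, 372, 252], 0.68)]
far_jaw [([265, 202, 289, 243], 0.92)]
turret [([259, 200, 373, 251], 0.73), ([332, 213, 374, 249], 0.66)]
knob_grip []
jam_jar [([176, 127, 205, 157], 0.92)]
mug [([220, 112, 259, 158], 0.72)]
teaspoon [([166, 243, 209, 278], 0.7)]
side [[-0.88, -0.4, 0.26, 0.33], [-0.48, 0.75, -0.45, 0.54], [-0.01, -0.52, -0.85, 0.86], [0.0, 0.0, 0.0, 1.0]]
honey_jar [([127, 201, 158, 236], 0.84), ([222, 269, 256, 310], 0.82), ([260, 130, 290, 170], 0.78)]
vice [([282, 118, 367, 217], 0.79), ([288, 179, 328, 207], 0.41)]
far_jaw [([288, 174, 328, 209], 0.89)]
turret [([327, 120, 364, 158], 0.68)]
knob_grip [([341, 131, 346, 142], 0.37)]
jam_jar [([186, 202, 216, 239], 0.63), ([288, 175, 327, 208], 0.31)]
mug [([195, 154, 244, 204], 0.87), ([243, 225, 270, 265], 0.4)]
teaspoon [([295, 258, 321, 318], 0.68)]
{'time': 0.9, 'joint_positions': array([ 1.00388783e+00,  8.72055343e-02,  1.37070496e+00, -2.10718127e-05,
        1.68361160e+00, -1.03110362e-01]), 'qvel': array([-0.00108181, -0.0015434 ,  0.00154123, -0.00154103, -0.00022826,
        0.00150973]), 'joint_torque': array([ 1.32850369e-04, -3.40032220e+01, -3.02605605e+01,  7.16589717e-02,
        2.35791405e-02,  3.79729826e-06]), 'tool_pos': array([0.24606244, 0.49189898, 0.23050033]), 'ee_rot': array([3.14152462e+00, 2.80894547e-05, 2.67779214e+00]), 'wrist_force': array([ 0.67206819,  0.73486626, -0.93311176]), 'wrist_torque': array([ 0.0141978 , -0.00322082,  0.01349616]), 'finger_force': 0.0, 'width': 0.09442255747710618}
```

View pics/top1.png

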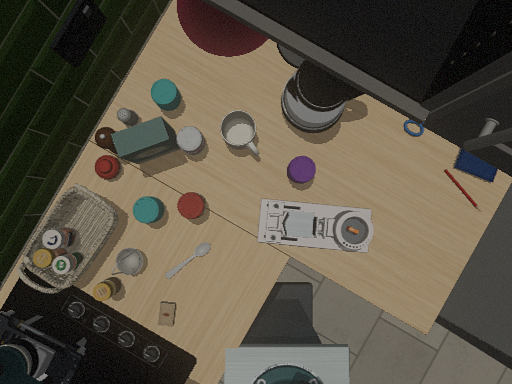

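View pics/side1.png

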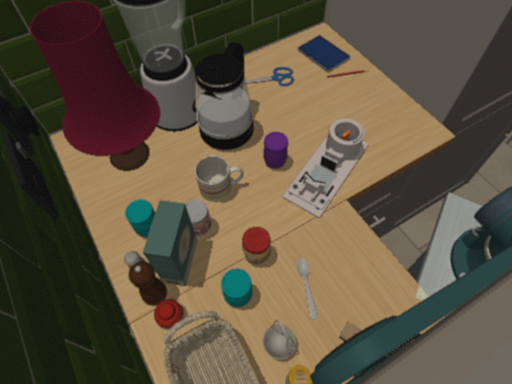

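The top view shows the honey jar (red lid) at about (191,206), the turret at (353,230) with the orange bar, the V jaw at (277,222), and the turquoise and purple look-alikes at (148,210) and (302,169). The side view puts the honey jar at (256,243), the turret at (346,138) and the vice's axis running lower-left.

```bash
python3 - <<'E'
from h import *
o=robot.get_obs()
for c in('top','side'):
    z=np.load(c+'1.npz');im,P=z['im'],z['P']
    cal=robot.calibration(c);T=np.array(cal['extrinsics']);q=np.linalg.inv(T)@np.r_[o['tool_pos'],1];q=np.array(cal['mtx'])@q[:3];print(c,'tcp px',q[:2]/q[2], np.diag(cal['mtx']))
    hsv=cv2.cvtColor(im,cv2.COLOR_RGB2HSV)
    def blob(name,box,m):
        l,t,r,b=box; mm=np.zeros(m.shape,bool);mm[t:b,l:r]=m[t:b,l:r]; Q=P[mm]; Q=Q[~np.isnan(Q[:,0])]
        if len(Q): print(name,len(Q),'mean',Q.mean(0).round(4),'mid',((np.percentile(Q,2,0)+np.percentile(Q,98,0))/2).round(4),'ext',(np.percentile(Q,98,0)-np.percentile(Q,2,0)).round(4))
        return Q
    H,S,V=[hsv[...,i].astype(int) for i in range(3)]
    Z=P[...,2]
    jb=(175,187,212,224) if c=='top' else (237,222,277,270)
    blob('lid',jb,(Z>.08)&(Z<.1))
    kb=(330,208,377,256) if c=='top' else (322,115,370,162)
    Q=blob('knob',kb,(H>3)&(H<22)&(S>150)&(V>90)&(Z>.06)&(Z<.08))
    if len(Q)>3:
        u,s,w=np.linalg.svd(Q[:,:2]-Q[:,:2].mean(0));print('knob ang',np.arctan2(w[0][1],w[0][0]),s)
    Q=blob('rim',kb,(Z>.073)&(Z<.083))
    A=np.c_[Q[:,:2],np.ones(len(Q))];x=np.linalg.lstsq(A,(Q[:,:2]**2).sum(1),rcond=None)[0];print('rim circ',x[:2]/2,np.sqrt(x[2]+(x[:2]**2).sum()/4))
    vb=(250,190,380,260) if c=='top' else (275,110,375,222)
    m=np.zeros(Z.shape,np.uint8);m[vb[1]:vb[3],vb[0]:vb[2]]=((Z>.006)&(Z<.1))[vb[1]:vb[3],vb[0]:vb[2]]
    n,L,st,_=cv2.connectedComponentsWithStats(m);k=1+st[1:,4].argmax();Q=P[L==k]
    r=cv2.minAreaRect(Q[:,:2].astype(np.float32)*1000);print('vice',r,len(Q))
im=np.load('top1.npz')['im'][190:262,250:382];cv2.imwrite('pics/c1.png',cv2.resize(im,None,fx=6,fy=6,interpolation=3)[:,:,::-1])
E
```

```text
top tcp px [ 56.85178339 334.11815798] [462.95789895 462.95789895   1.        ]
lid 568 mean [0.5105 0.2353 0.0915] mid [0.5107 0.2355 0.0912] ext [0.057  0.0551 0.0092]
knob 27 mean [ 0.4499 -0.157   0.0701] mid [ 0.4506 -0.1551  0.07  ] ext [0.0131 0.0218 0.0079]
knob ang -1.9322690588227978 [0.03558606 0.0149679 ]
rim 561 mean [ 0.451  -0.1564  0.079 ] mid [ 0.4507 -0.1559  0.0785] ext [0.0859 0.0861 0.008 ]
rim circ [ 0.45096505 -0.15607719] 0.039660874844962155
vice ((459.2391357421875, -70.10372924804688), (292.268310546875, 113.33476257324219), 84.67498779296875) 4926
side tcp px [331.26660655 424.84777602] [383.90327997 383.90327997   1.        ]
lid 648 mean [0.5063 0.238  0.0909] mid [0.5062 0.2367 0.089 ] ext [0.0575 0.0579 0.0107]
knob 40 mean [ 0.447  -0.1546  0.0694] mid [ 0.4474 -0.1567  0.0678] ext [0.014  0.0248 0.0126]
knob ang 1.2382501519652473 [0.05214515 0.01900649]
rim 444 mean [ 0.4462 -0.1547  0.0788] mid [ 0.447  -0.156   0.0779] ext [0.0855 0.087  0.0089]
rim circ [ 0.44702866 -0.15560085] 0.03959824541096765
vice ((456.4381103515625, -69.64152526855469), (282.9278869628906, 112.21255493164062), 84.26026153564453) 4017
```

View pics/c1.png

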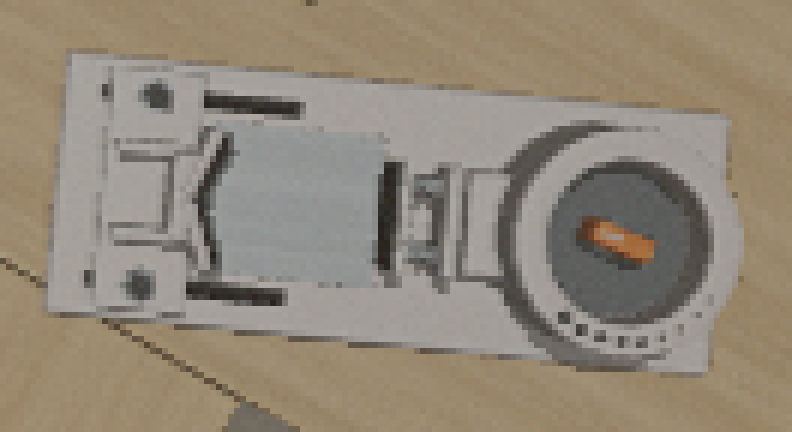

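```bash
python3 - <<'E'
from h import *
a=np.deg2rad(84.45)
for c,t in(('top',(.4509,-.1560)),('side',(.4470,-.1558))):
    P=np.load(c+'1.npz')['P'].reshape(-1,3);im=np.load(c+'1.npz')['im'].reshape(-1,3)
    d=P[:,:2]-t; x=(d@[np.cos(a),np.sin(a)]-.095)*1000; y=(d@[-np.sin(a),np.cos(a)])*1000; z=P[:,2]*1000
    V=im.max(1)
    print(c,'ends', [np.nanpercentile(x[(abs(y)<50)&(z>7)&(z<14)&(x>-160)&(x<160)],p).round(1) for p in(1,99)],[np.nanpercentile(y[(abs(x)<120)&(z>7)&(z<14)&(abs(y)<70)],p).round(1) for p in(1,99)])
    for y0 in(-20,-10,0,10,20):
        s=''
        for x0 in range(-50,110,3):
            m=(abs(x-x0)<1.5)&(abs(y-y0)<4)&(z<110)
            s+=f'{x0}:{np.median(z[m]):.0f}/{np.median(V[m]):.0f} ' if m.any() else f'{x0}:- '
        print(y0,s)
E
```

```text
top ends [np.float64(-147.2), np.float64(132.1)] [np.float64(-55.6), np.float64(55.5)]
-20 -50:38/152 -47:39/161 -44:39/158 -41:39/163 -38:39/129 -35:13/146 -32:56/124 -29:54/157 -26:37/134 -23:11/165 -20:11/101 -17:13/165 -14:15/153 -11:12/153 -8:57/145 -5:43/71 -2:13/148 1:11/148 4:11/148 7:13/147 10:12/148 13:11/148 16:14/148 19:10/148 22:13/148 25:14/150 28:14/150 31:11/147 34:12/148 37:13/149 40:12/148 43:12/148 46:11/150 49:11/149 52:12/150 55:10/151 58:12/154 61:10/99 64:57/97 67:56/54 70:55/76 73:57/163 76:39/120 79:34/140 82:36/154 85:38/138 88:40/155 91:27/160 94:37/162 97:37/152 100:37/168 103:41/167 106:27/166 109:33/155 
-10 -50:53/88 -47:38/166 -44:40/165 -41:39/166 -38:39/156 -35:37/91 -32:54/90 -29:56/166 -26:39/103 -23:26/114 -20:8/106 -17:36/91 -14:41/105 -11:54/137 -8:56/170 -5:47/52 -2:12/145 1:11/153 4:11/151 7:11/151 10:12/150 13:13/152 16:11/152 19:12/153 22:10/151 25:12/153 28:14/151 31:13/153 34:11/154 37:12/152 40:12/152 43:12/152 46:14/154 49:10/153 52:15/153 55:10/153 58:12/155 61:12/137 64:11/109 67:- 70:57/66 73:57/76 76:56/155 79:59/157 82:56/164 85:58/
[... 3516 characters left out ...]
3:- 46:- 49:- 52:- 55:- 58:- 61:- 64:- 67:55/95 70:55/126 73:55/165 76:55/166 79:56/169 82:55/158 85:42/101 88:30/126 91:16/166 94:17/158 97:19/168 100:17/140 103:17/165 106:17/163 109:19/162 
20 -50:30/118 -47:16/117 -44:31/117 -41:30/86 -38:20/99 -35:- -32:13/125 -29:43/101 -26:37/96 -23:10/152 -20:14/164 -17:12/136 -14:- -11:20/113 -8:44/94 -5:32/56 -2:14/138 1:13/140 4:11/139 7:12/138 10:12/139 13:12/138 16:13/138 19:13/138 22:12/138 25:11/138 28:12/140 31:13/137 34:11/137 37:10/137 40:- 43:13/131 46:12/129 49:- 52:- 55:- 58:- 61:- 64:56/86 67:56/124 70:56/146 73:45/93 76:38/93 79:35/96 82:39/108 85:29/115 88:34/120 91:24/139 94:28/118 97:27/130 100:27/138 103:33/92 106:29/132 109:23/119
```

```bash
python3 -m handwheel '[[[0,0,-0.077],[0.525,-0.511,-0.06],0],[[0,0,-0.077],[0.525,-0.511,-0.06],0],[[0,0,-0.077],[0.525,-0.511,-0.06],0],[[0,0,-0.077],[0.525,-0.511,-0.06],0],[[0,0,-0.077],[0.525,-0.511,-0.06],0]]'
python3 -m handwheel '[[[0,0,-0.077],[0.525,-0.511,-0.06],0],[[0,0,-0.077],[0.525,-0.511,-0.06],0],[[0,0,-0.077],[0.525,-0.511,-0.06],0],[[0,0,-0.077],[0.525,-0.511,-0.06],0],[[0,0,-0.077],[0.525,-0.511,-0.06],0]]'
python3 -m handwheel '[[[0,0,0],[0,0,0],0],[[0,0,0],[0,0,0],0]]'
python3 - <<'E'
from h import *
ims=[snap(c)[0] for c in('top','side')]
a=cv2.resize(ims[0][130:290,110:310],None,fx=2,fy=2);b=cv2.resize(ims[1][130:290,150:350],None,fx=2,fy=2)
cv2.imwrite('pics/b1.png',np.hstack([a,b])[:,:,::-1])
E
```

```text
time: 1.4
tool_pos: [0.3782, 0.3631, 0.2155]
ee_rot: [3.141, -0.0, 2.068]
wrist_force: [0.2, 0.1, 0.4]
width: 0.0938
finger_force: 0.0
time: 1.9
tool_pos: [0.5095, 0.2352, 0.2005]
ee_rot: [3.141, -0.0, 1.463]
wrist_force: [0.0, 0.9, -0.1]
width: 0.0942
finger_force: 0.0
time: 2.1
tool_pos: [0.5087, 0.236, 0.2002]
ee_rot: [-3.141, -0.0, 1.468]
wrist_force: [0.1, -0.1, 0.5]
width: 0.0939
finger_force: 0.0
```

View pics/b1.png

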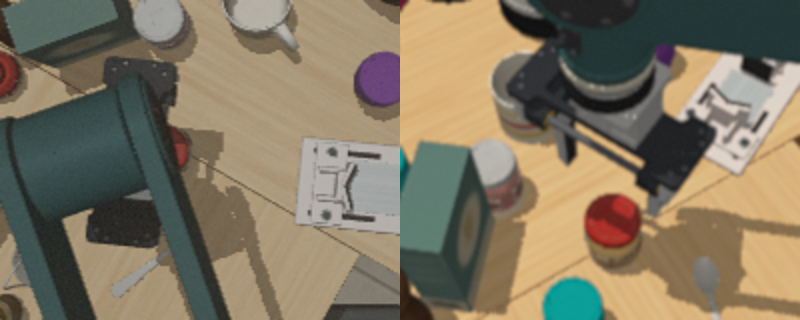

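The gripper straddles the honey jar along world x (lid at about (175,145) left, (613,218) right), clear of the teal jar.

```bash
python3 -m handwheel '[[[0,0,0],[0,0,-0.5],0],[[0,0,0],[0,0,-0.5],0],[[0,0,0],[0,0,-0.5],0],[[0,0,0],[0,0,-0.5],0],[[0,0,0],[0,0,-0.36],0]]'
python3 -m handwheel '[[[0,0,0],[0,0,0],1],[[0,0,0],[0,0,0],1],[[0,0,0],[0,0,0],1],[[0,0,0],[0,0,0],1],[[0,0,0],[0,0,0],1]]'
python3 -m handwheel '[[[0,0,0],[0,0,0],1],[[0,0,0],[0,0,0],1],[[0,0,0],[0,0,0],1],[[0,0,0],[0,0,0],1],[[0,0,0],[0,0,0],1]]'
```

```text
time: 2.7
tool_pos: [0.5068, 0.2376, 0.0811]
ee_rot: [-3.14, 0.0, 1.471]
wrist_force: [1.2, 0.1, 0.1]
width: 0.0938
finger_force: 0.0
time: 3.2
tool_pos: [0.5093, 0.237, 0.0842]
ee_rot: [3.139, -0.002, 1.468]
wrist_force: [-0.6, 0.9, 1.9]
width: 0.0634
finger_force: 30.0
time: 3.7
tool_pos: [0.5093, 0.2369, 0.0842]
ee_rot: [3.139, -0.002, 1.468]
wrist_force: [-0.5, 1.4, 5.6]
width: 0.0635
finger_force: 30.0
```

```bash
python3 -m handwheel '[[[0,0,0],[0,0,0.4],1],[[0,0,0],[0,0,0.4],1],[[0,0,0],[0,0,0.4],1],[[0,0,0],[0,0,0.4],1],[[0,0,0],[0,0,0.2],1]]'
python3 -m handwheel '[[[0,0,0],[-0.12,-0.66,0],1],[[0,0,0],[-0.12,-0.66,0],1],[[0,0,0],[-0.12,-0.66,0],1],[[0,0,0],[-0.12,-0.66,0],1],[[0,0,0],[-0.12,-0.66,0],1]]'
python3 -m handwheel '[[[0,0,0],[-0.12,-0.66,0],1],[[0,0,0],[-0.12,-0.66,0],1],[[0,0,0],[-0.12,-0.66,0],1],[[0,0,0],[0,0,0],1],[[0,0,0],[0,0,0],1]]'
python3 - <<'E'
from h import *
o=robot.get_obs();print(o['wrist_force'],o['width'])
a=np.deg2rad(84.45);ims=[]
for c,t in(('top',(.4509,-.1560)),('side',(.4470,-.1558))):
    im,d,P=snap(c);np.savez(c+'2.npz',im=im,P=P);ims.append(im)
    hsv=cv2.cvtColor(im,cv2.COLOR_RGB2HSV).astype(int);D=P[...,:2]-t
    m=((hsv[...,0]<6)|(hsv[...,0]>174))&(hsv[...,1]>130)&(abs(P[...,0]-.46)<.07)&(abs(P[...,1]+.03)<.07)
    Q=P[m];print(c,len(Q),np.nanpercentile(Q,2,0).round(4),np.nanpercentile(Q,98,0).round(4))
    d=Q[:,:2]-t;print('vice x range',np.nanpercentile((d@[np.cos(a),np.sin(a)]-.095)*1000,[2,98]),'y',np.nanpercentile(d@[-np.sin(a),np.cos(a)]*1000,[2,98]))
a=cv2.resize(ims[0][140:300,220:400],None,fx=2,fy=2);b=cv2.resize(ims[1][90:250,230:430],None,fx=2,fy=2)
cv2.imwrite('pics/b2.png',np.hstack([a,b])[:,:,::-1])
E
```

```text
time: 4.2
tool_pos: [0.5087, 0.2362, 0.1729]
ee_rot: [3.141, 0.0, 1.468]
wrist_force: [-0.1, 0.2, -5.2]
width: 0.0637
finger_force: 30.0
time: 4.7
tool_pos: [0.4773, 0.07, 0.1708]
ee_rot: [-3.139, 0.001, 1.468]
wrist_force: [-0.6, 0.0, -3.8]
width: 0.0637
finger_force: 30.0
time: 5.2
tool_pos: [0.4598, -0.028, 0.1712]
ee_rot: [-3.139, -0.001, 1.466]
wrist_force: [-0.0, -0.5, -4.5]
width: 0.0633
finger_force: 30.0
[-0.02634697 -0.54032626 -4.48419174] 0.06328575704503611
top 0 [nan nan nan] [nan nan nan]
vice x range nan y nan
side 466 [ 0.4335 -0.0553  0.1743] [0.4881 0.0015 0.1813]
vice x range [ 6.35756566 62.57229018] y [-28.06347417  26.66857278]
  return np.nanmean(a, axis, out=out, keepdims=keepdims)
```

View pics/b2.png

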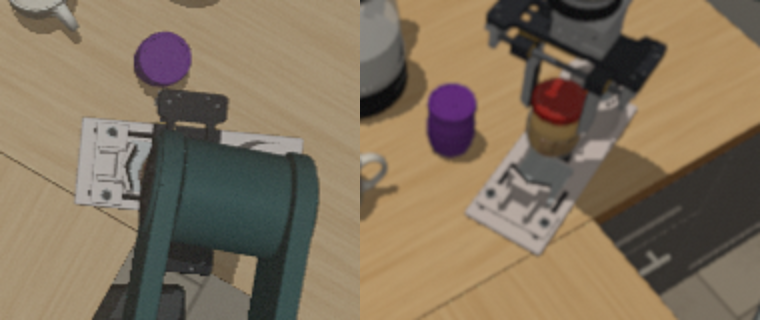

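```bash
python3 -m handwheel '[[[0,0,0],[0,0,-0.4],1],[[0,0,0],[0,0,-0.4],1],[[0,0,0],[0,0,-0.4],1],[[0,0,0],[0,0,-0.25],1],[[0,0,0],[0,0,0],1]]'
python3 -m handwheel '[[[0,0,0],[0,0,-0.04],1],[[0,0,0],[0,0,-0.02],1],[[0,0,0],[0,0,0],1],[[0,0,0],[0,0,0],1],[[0,0,0],[0,0,0],1]]'
```

```text
time: 5.8
tool_pos: [0.4589, -0.0265, 0.0976]
ee_rot: [-3.136, -0.001, 1.47]
wrist_force: [-0.7, 0.7, -4.8]
width: 0.0635
finger_force: 30.0
time: 6.3
tool_pos: [0.4609, -0.0277, 0.0975]
ee_rot: [3.14, 0.0, 1.468]
wrist_force: [-0.4, -0.7, -4.1]
width: 0.0637
finger_force: 30.0
```

```bash
python3 -m handwheel '[[[0,0,0],[0,0,-0.03],1],[[0,0,0],[0,0,-0.02],1],[[0,0,0],[0,0,0],1],[[0,0,0],[0,0,0],1]]'
python3 -m handwheel '[[[0,0,0],[0,0,-0.02],1],[[0,0,0],[0,0,0],1],[[0,0,0],[0,0,0],1]]'
```

```text
time: 6.7
tool_pos: [0.4608, -0.0277, 0.095]
ee_rot: [3.141, 0.0, 1.468]
wrist_force: [0.1, -0.3, -1.3]
width: 0.0634
finger_force: 30.0
time: 7.0
tool_pos: [0.4613, -0.0278, 0.0948]
ee_rot: [3.139, 0.0, 1.468]
wrist_force: [-0.7, -0.7, 5.8]
width: 0.0635
finger_force: 30.0
```

```bash
python3 -m handwheel '[[[0,0,0],[0,0,0.01],1],[[0,0,0],[0,0,0],0],[[0,0,0],[0,0,0],0],[[0,0,0],[0,0,0],0],[[0,0,0],[0,0,0],0]]'
python3 -m handwheel '[[[0,0,0],[0,0,0.3],0],[[0,0,0],[0,0,0.6],0],[[0,0,0],[0,0,0.6],0],[[0,0,0],[0,0,0.6],0],[[0,0,0],[0,0,0.3],0]]'
python3 -m handwheel '[[[0,0,0],[-0.2,0.8,0],0],[[0,0,0],[-0.2,0.8,0],0],[[0,0,0],[-0.2,0.8,0],0.5],[[0,0,0],[-0.2,0.8,0],0.745],[[0,0,0],[-0.2,0.8,0],0.745]]'
cat > m.py <<'E'
from h import *
import sys
a=np.deg2rad(84.45);u=np.array([np.cos(a),np.sin(a)]);w=np.array([-u[1],u[0]])
o=robot.get_obs();print(o['time'],o['width'],o['joint_positions'].round(2))
ims=[]
for c,t in(('top',(.4509,-.1560)),('side',(.4470,-.1558))):
    F=[snap(c) for _ in range(3)];ims.append(F[0][0]);im=F[0][0]
    P=np.nanmedian([f[2] for f in F],0)
    hsv=cv2.cvtColor(im,cv2.COLOR_RGB2HSV).astype(int);D=P[...,:2]-t
    x=(D@u-.095)*1000;y=D@w*1000;z=P[...,2]*1000
    m=((hsv[...,0]<6)|(hsv[...,0]>174))&(hsv[...,1]>130)&(abs(x-35)<50)&(abs(y)<50)&(z>92)&(z<108)
    if m.sum()>20:
        r=cv2.minEnclosingCircle(np.c_[x[m],y[m]].astype(np.float32));print(c,'lid n',m.sum(),'circ',np.round(r[0],1),round(r[1],1),'x',np.percentile(x[m],[2,98]).round(1),'z',np.median(z[m]).round(1))
    p=(abs(y)<18)&(z>50)&(z<62)&(x<5)&(x>-40); 
    if p.sum()>10: print('pad top xs',np.sort(x[p])[[0,-5,-3,-1]].round(1))
    k=(hsv[...,0]>3)&(hsv[...,0]<22)&(hsv[...,1]>150)&(hsv[...,2]>90)&(z>60)&(z<80)&(abs(x+95)<30)&(abs(y)<30)
    if k.sum()>5:
        Q=np.c_[x[k],y[k]];v=np.linalg.svd(Q-Q.mean(0))[2][0];print('knob vice angle',np.arctan2(v[1],v[0]).round(3),Q.mean(0).round(1))
if len(sys.argv)>1:
    A=cv2.resize(ims[0][180:270,250:385],None,fx=3,fy=3,interpolation=2);B=cv2.resize(ims[1][100:190,270:400],None,fx=3,fy=3,interpolation=2)
    cv2.imwrite('pics/'+sys.argv[1],np.hstack([A,B])[:,:,::-1])
E
python3 m.py b3.png
```

```text
time: 7.5
tool_pos: [0.4604, -0.0275, 0.0936]
ee_rot: [-3.141, -0.0, 1.468]
wrist_force: [-0.2, -0.3, 0.6]
width: 0.0918
finger_force: 0.0
time: 8.0
tool_pos: [0.4616, -0.0277, 0.217]
ee_rot: [3.137, 0.0, 1.468]
wrist_force: [0.6, 0.6, -0.7]
width: 0.0939
finger_force: 0.0
time: 8.5
tool_pos: [0.4099, 0.1739, 0.2139]
ee_rot: [3.141, -0.0, 1.468]
wrist_force: [1.4, 1.8, 0.6]
width: 0.0735
finger_force: 0.0
8.5 0.0735040150568461 [ 0.27 -0.15  1.63  0.    1.66  0.38]
top lid n 511 circ [33.5  0.6] 31.1 x [ 5.2 61.8] z 101.9
pad top xs [-32.7  -5.   -4.9  -3.5]
knob vice angle 2.785 [-97.   1.]
```

View pics/b3.png

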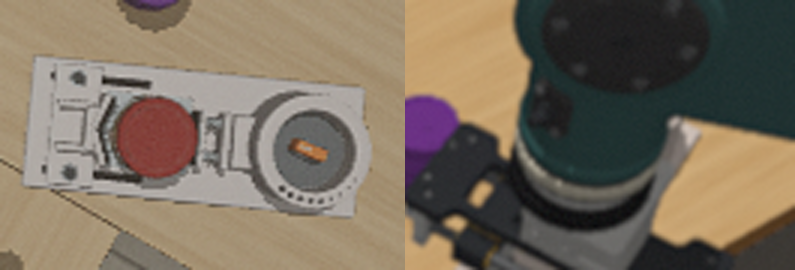

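The jar stands upright on the bed at vice x = 33.5 mm, between the pad and the V (lid at (157,137)), and the knob bar is at (308,150) in the left crop.

```bash
python3 -m handwheel '[[[0,0,-0.082],[0.096,-0.82,0],0.745],[[0,0,-0.082],[0.096,-0.82,0],0.745],[[0,0,0],[0.096,-0.82,0],0.745],[[0,0,0],[0.096,-0.82,0],0.745],[[0,0,0],[0.096,-0.82,0],0.745]]'
python3 -m handwheel '[[[0,0,0],[0.096,-0.82,0],0.745],[[0,0,0],[0.096,-0.82,0],0.745],[[0,0,0],[0.096,-0.82,0],0.745],[[0,0,0],[0,0,0],0.745],[[0,0,0],[0,0,0],0.745]]'
python3 -m handwheel '[[[0,0,0],[0,0,-0.6],0.745],[[0,0,0],[0,0,-0.6],0.745],[[0,0,0],[0,0,-0.65],0.745],[[0,0,0],[0,0,0],0.745],[[0,0,0],[0,0,0],0.745]]'
python3 - <<'E'
from h import *
o=robot.get_obs();print(o['tool_pos'],o['ee_rot'],o['wrist_torque'],o['joint_positions'])
A=cv2.resize(snap('top')[0][180:270,250:385],None,fx=3,fy=3,interpolation=2);B=cv2.resize(snap('side')[0][80:170,280:415],None,fx=3,fy=3,interpolation=2)
cv2.imwrite('pics/b4.png',np.hstack([A,B])[:,:,::-1])
E
```

```text
time: 9.3
tool_pos: [0.4343, -0.0358, 0.2141]
ee_rot: [3.141, 0.0, 1.208]
wrist_force: [0.4, -1.0, -0.1]
width: 0.024
finger_force: 0.0
time: 9.8
tool_pos: [0.4483, -0.1574, 0.2136]
ee_rot: [-3.141, -0.0, 1.206]
wrist_force: [0.3, 0.3, -0.2]
width: 0.024
finger_force: 0.0
time: 10.3
tool_pos: [0.4487, -0.1549, 0.1218]
ee_rot: [-3.141, -0.0, 1.212]
wrist_force: [1.2, 0.0, 0.3]
width: 0.0241
finger_force: 0.0
[ 0.4487366  -0.15487004  0.12181413] [-3.14091880e+00 -3.02349947e-04  1.21150034e+00] [-0.07078197  0.06995381  0.00918723] [-4.52004886e-01 -3.23313312e-02  1.71098260e+00  2.40045492e-04
  1.46364034e+00 -9.27347589e-02]
```

View pics/b4.png

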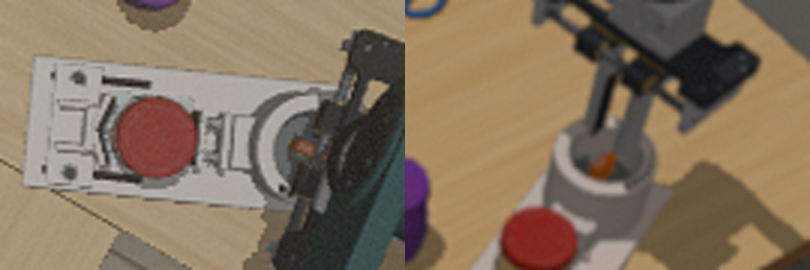

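The fingers straddle the orange bar over the well (bar at (302,147) left, (603,163) right), so I'm going down.

```bash
python3 -m handwheel '[[[0,0,0],[0,0,-0.3],0.745],[[0,0,0],[0,0,-0.2],0.745],[[0,0,0],[0,0,-0.2],0.745],[[0,0,0],[0,0,-0.2],0.745],[[0,0,0],[0,0,-0.16],0.745]]'
python3 -m handwheel '[[[0,0,0],[0,0,0],0.745],[[0,0,0],[0,0,0],0.745]]'
python3 -m handwheel '[[[0,0,0],[0,0,0],1],[[0,0,0],[0,0,0],1],[[0,0,0],[0,0,0],1],[[0,0,0],[0,0,0],1],[[0,0,0],[0,0,0],1]]'
python3 -c "
from h import *
o=robot.get_obs();print(o['wrist_force'],o['wrist_torque'],o['joint_positions'].round(3),o['ee_rot'])"
```

```text
time: 10.9
tool_pos: [0.4489, -0.1555, 0.0678]
ee_rot: [-3.141, -0.0, 1.211]
wrist_force: [0.7, 0.2, -0.2]
width: 0.0239
finger_force: 0.0
time: 11.1
tool_pos: [0.4489, -0.1556, 0.0684]
ee_rot: [-3.141, -0.0, 1.211]
wrist_force: [-0.9, -0.5, -0.1]
width: 0.0238
finger_force: 0.0
time: 11.6
tool_pos: [0.4497, -0.1559, 0.0691]
ee_rot: [3.139, 0.0, 1.211]
wrist_force: [1.9, -0.2, 0.6]
width: 0.0094
finger_force: 29.9
[ 1.89330347 -0.15349345  0.61338007] [-0.15383754 -0.29586041  0.03896606] [-0.453  0.013  1.777  0.     1.35  -0.093] [3.13931483e+00 9.36600337e-05 1.21066406e+00]
```

```bash
cat > t.py <<'E'
from h import *
L=[]
for _ in range(4):
    robot.snapshot('top');o=robot.get_obs();L.append(np.r_[o['wrist_force'],o['wrist_torque']])
print(o['time'],'F,T',np.mean(L,0).round(3),'yaw',o['ee_rot'][2].round(3),'q6',o['joint_positions'][5].round(3))
E
python3 -m handwheel '[[[0,0,-0.08],[0,0,0],1],[[0,0,-0.08],[0,0,0],1],[[0,0,-0.08],[0,0,0],1],[[0,0,-0.08],[0,0,0],1],[[0,0,-0.08],[0,0,0],1]]'
python3 t.py
python3 -m handwheel '[[[0,0,-0.08],[0,0,0],1],[[0,0,-0.08],[0,0,0],1],[[0,0,-0.08],[0,0,0],1],[[0,0,-0.08],[0,0,0],1],[[0,0,0],[0,0,0],1]]'
python3 t.py; python3 m.py b5.png
```

```text
time: 12.1
tool_pos: [0.4506, -0.1566, 0.0691]
ee_rot: [3.137, -0.002, 0.578]
wrist_force: [5.5, -3.0, -1.2]
width: 0.0101
finger_force: 30.0
12.3 F,T [ 5.028 -3.058 -2.484 -0.493 -0.703 -0.107] yaw 0.582 q6 0.536
time: 12.8
tool_pos: [0.4509, -0.1576, 0.0691]
ee_rot: [3.137, -0.005, 0.077]
wrist_force: [5.2, -5.3, -4.1]
width: 0.0096
finger_force: 29.9
13.0 F,T [ 5.503 -5.126 -3.709 -0.88  -0.828 -0.134] yaw 0.079 q6 1.039
13.0 0.009580407354174767 [-0.45  0.01  1.78 -0.    1.35  1.04]
top lid n 516 circ [36.1  0.8] 31.1 x [ 9.2 64.5] z 101.8
pad top xs [-24.4  -2.2  -0.4   0. ]
side lid n 425 circ [35.3 -0.5] 31.6 x [ 7.8 64.2] z 102.0
```

View pics/b5.png

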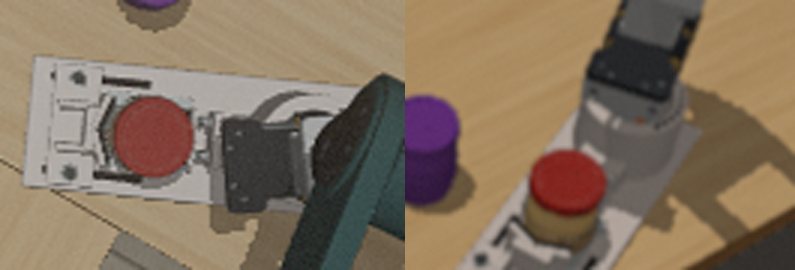

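The jar is sliding towards the V: lid centre now at (153,137), and its axis has moved from 33.5 to 36 mm. I'll continue in small turns, tracking the lid centroid.

```bash
cat > t.py <<'E'
from h import *
L=[];C=[]
for _ in range(4):
    im,_d=robot.snapshot('top');o=robot.get_obs();L.append(np.r_[o['wrist_force'],o['wrist_torque']])
    h=cv2.cvtColor(im,cv2.COLOR_RGB2HSV).astype(int)[195:250,270:330]
    m=((h[...,0]<6)|(h[...,0]>174))*np.clip(h[...,1]-60,0,80.)
    v,u=np.mgrid[:m.shape[0],:m.shape[1]];C.append([(u*m).sum()/m.sum(),(v*m).sum()/m.sum()])
F=np.mean(L,0);p=o['tool_pos']
print('F,T',F.round(3),'yaw',o['ee_rot'][2].round(3),'lid u,v px',np.mean(C,0).round(2),'-> mm moved by -du*2.36')
E
python3 t.py
python3 -m handwheel '[[[0,0,0],[0.03,-0.03,0],1],[[0,0,-0.05],[0,0,0],1],[[0,0,-0.05],[0,0,0],1],[[0,0,0],[0,0,0],1]]'
python3 t.py
python3 -m handwheel '[[[0,0,-0.05],[0,0,0],1],[[0,0,-0.05],[0,0,0],1],[[0,0,0],[0,0,0],1]]'
python3 t.py
python3 -m handwheel '[[[0,0,-0.05],[0,0,0],1],[[0,0,-0.05],[0,0,0],1],[[0,0,0],[0,0,0],1]]'
python3 t.py
```

```text
F,T [ 5.482 -5.155 -3.16  -0.849 -0.818 -0.113] yaw 0.079 lid u,v px [30.68 30.38] -> mm moved by -du*2.36
time: 13.9
tool_pos: [0.451, -0.158, 0.0691]
ee_rot: [3.14, -0.002, -0.077]
wrist_force: [2.2, -3.7, -0.6]
width: 0.0095
finger_force: 29.9
F,T [ 2.626 -4.245  1.317 -0.706 -0.297 -0.122] yaw -0.077 lid u,v px [30.31 30.29] -> mm moved by -du*2.36
time: 14.4
tool_pos: [0.451, -0.1583, 0.0691]
ee_rot: [3.139, -0.002, -0.235]
wrist_force: [3.2, -5.5, 0.6]
width: 0.0096
finger_force: 29.9
F,T [ 1.913 -5.176  1.542 -0.907 -0.291 -0.085] yaw -0.234 lid u,v px [29.82 30.24] -> mm moved by -du*2.36
time: 14.9
tool_pos: [0.4509, -0.1585, 0.0691]
ee_rot: [3.139, -0.002, -0.392]
wrist_force: [2.6, -6.0, 1.8]
width: 0.01
finger_force: 29.9
F,T [ 2.06  -5.924  0.658 -1.035 -0.234 -0.072] yaw -0.391 lid u,v px [29.41 30.15] -> mm moved by -du*2.36
```

```bash

python3 -m handwheel '[[[0,0,-0.05],[0,0,0],1],[[0,0,-0.05],[0.01,-0.03,0],1],[[0,0,0],[0,0,0],1]]'
python3 t.py
python3 -m handwheel '[[[0,0,-0.05],[0,0,0],1],[[0,0,-0.05],[0.01,-0.03,0],1],[[0,0,0],[0,0,0],1]]'
python3 t.py; python3 m.py b6.png
```

```text
time: 15.4
tool_pos: [0.4508, -0.1589, 0.0691]
ee_rot: [3.141, 0.0, -0.548]
wrist_force: [0.1, -2.8, 4.8]
width: 0.0096
finger_force: 29.9
F,T [-0.465 -3.688  5.13  -0.548  0.276 -0.088] yaw -0.547 lid u,v px [29.26 30.2 ] -> mm moved by -du*2.36
time: 15.9
tool_pos: [0.4507, -0.1593, 0.069]
ee_rot: [3.142, 0.003, -0.705]
wrist_force: [-2.0, -0.3, 7.0]
width: 0.0097
finger_force: 29.9
F,T [-2.666 -0.49   8.017 -0.092  0.618 -0.069] yaw -0.704 lid u,v px [29.19 30.13] -> mm moved by -du*2.36
16.1 0.009742327387011406 [-0.46  0.02  1.77  0.    1.35  1.82]
top lid n 510 circ [40.1  0.7] 31.0 x [13.3 67.4] z 101.7
pad top xs [-19.7   2.2   2.4   4.7]
side lid n 430 circ [38.6 -0.2] 31.6 x [11.  67.8] z 102.0
knob vice angle 0.444 [-90.6   5.5]
```

View pics/b6.png

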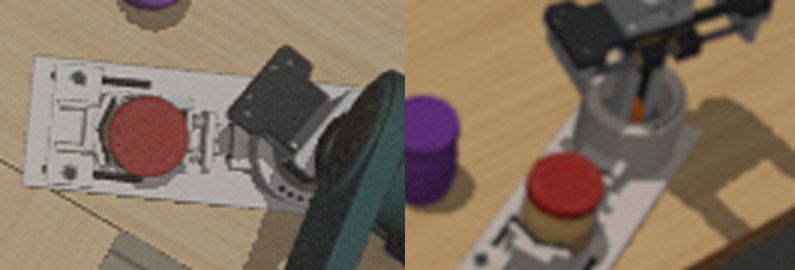

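```bash

python3 -m handwheel '[[[0,0,-0.05],[-0.01,0,0.01],1],[[0,0,-0.05],[-0.01,0,0.01],1],[[0,0,-0.05],[0,0,0],1],[[0,0,0],[0,0,0],1]]'
python3 t.py
python3 -m handwheel '[[[0,0,-0.05],[0,0,0],1],[[0,0,-0.05],[0,0,0],1],[[0,0,-0.05],[0,0,0],1],[[0,0,0],[0,0,0],1]]'
python3 t.py; python3 m.py
```

```text
time: 16.8
tool_pos: [0.4502, -0.1596, 0.0691]
ee_rot: [-3.142, 0.001, -0.94]
wrist_force: [1.6, -2.4, 2.0]
width: 0.01
finger_force: 29.9
F,T [ 0.86  -1.38   0.736 -0.196 -0.122 -0.079] yaw -0.94 lid u,v px [29.18 30.17] -> mm moved by -du*2.36
time: 17.4
tool_pos: [0.4499, -0.1598, 0.0691]
ee_rot: [3.14, 0.001, -1.176]
wrist_force: [0.6, -1.5, 0.9]
width: 0.0098
finger_force: 29.9
F,T [-1.091 -1.146  0.631 -0.184  0.209 -0.064] yaw -1.176 lid u,v px [29.05 30.14] -> mm moved by -du*2.36
17.6 0.00959965362918466 [-0.46  0.02  1.77  0.    1.35  2.29]
top lid n 501 circ [40.   0.7] 31.0 x [13.5 67.8] z 101.9
pad top xs [-16.1   2.4   2.7   4.8]
side lid n 429 circ [38.3 -0.7] 31.6 x [11.3 68.1] z 102.0
knob vice angle 0.372 [-91.6   1.4]
```

```bash

python3 -m handwheel '[[[0,0,0],[0,0,0],0.745],[[0,0,0],[0,0,0],0.745],[[0,0,0],[0,0,0],0.745],[[0,0,0],[0,0,0],0.745]]'
python3 -m handwheel '[[[0,0,0],[0,0,0.2],0.745],[[0,0,0],[0,0,0.4],0.745],[[0,0,0],[0,0,0.6],0.745],[[0,0,0],[0,0,0.6],0.745],[[0,0,0],[0,0,0.6],0.745]]'
python3 -m handwheel '[[[0,0,0],[-0.2,0.8,0.2],0.745],[[0,0,0],[-0.2,0.8,0.2],0.745],[[0,0,0],[-0.2,0.8,0],0.745],[[0,0,0],[-0.2,0.8,0],0.745],[[0,0,0],[-0.2,0.8,0],0.745]]'
python3 -m handwheel '[[[0,0,0],[-0.2,0.8,0],0.745],[[0,0,0],[-0.2,0.8,0],0.745],[[0,0,0],[-0.2,0.8,0],0.745],[[0,0,0],[0,0,0],0.745],[[0,0,0],[0,0,0],0.745]]'
python3 m.py b7.png; python3 t.py
```

```text
time: 18.3
tool_pos: [0.4506, -0.16, 0.0696]
ee_rot: [-3.141, -0.0, -1.177]
wrist_force: [-0.1, -0.3, 0.2]
width: 0.0238
finger_force: 0.0
time: 18.8
tool_pos: [0.4505, -0.16, 0.1915]
ee_rot: [-3.141, -0.001, -1.177]
wrist_force: [-0.4, -1.0, -0.5]
width: 0.0239
finger_force: 0.0
time: 19.3
tool_pos: [0.395, 0.0092, 0.2101]
ee_rot: [-3.124, 0.023, -1.136]
wrist_force: [0.6, 0.5, 0.7]
width: 0.0239
finger_force: 0.0
time: 19.8
tool_pos: [0.3593, 0.0549, 0.2056]
ee_rot: [-3.091, 0.069, -1.066]
wrist_force: [-0.4, -0.3, -0.0]
width: 0.024
finger_force: 0.0
19.8 0.023952910896378996 [-0.08 -0.35  1.81  0.09  1.68  2.57]
top lid n 517 circ [40.4  0.5] 30.7 x [13.4 68.1] z 102.0
pad top xs [-16.4   2.2   2.5   5. ]
knob vice angle 0.51 [-92.9   0.8]
side lid n 379 circ [39.2 -1.1] 31.5 x [12.4 68.2] z 101.9
F,T [ 0.357  0.045 -0.179  0.035  0.116 -0.016] yaw -1.066 lid u,v px [29.03 30.17] -> mm moved by -du*2.36
```

View pics/b7.png

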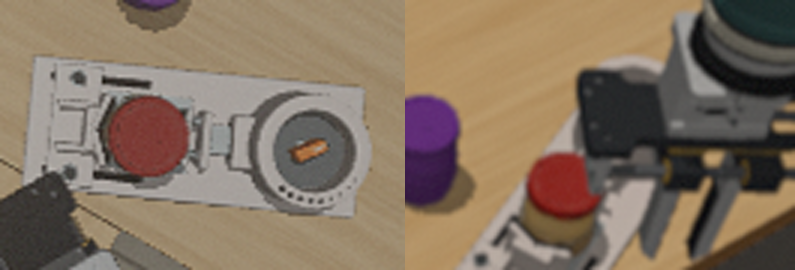

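The jar is seated in the V (lid at (148,136)), the pad is compressed, the knob has been released and stays where it was turned to, and the gripper is clear. I'll back the wrist off its limit and hand in.

```bash
python3 -m handwheel '[[[0,0,0.09],[0,0,0.1],0.745],[[0,0,0.09],[0,0,0.1],0.745],[[0,0,0],[0,0,0],0.745],[[0,0,0],[0,0,0],0.745]]'; python3 -c "
from bench import robot
print(robot.get_obs()['joint_positions']);print(robot.close_job())"
```

```text
time: 20.7
tool_pos: [0.3593, 0.0551, 0.2153]
ee_rot: [-3.092, 0.07, -0.786]
wrist_force: [-0.0, -0.2, -0.1]
width: 0.0237
finger_force: 0.0
[-0.07984175 -0.33604609  1.78019988  0.0837815   1.71770551  2.29011553]
the job is handed in; nothing more can be done
None
```

The honey jar stands upright on the vice base, pressed into the V at an estimated 10 N; the force was worked out from the knob turn after the jar seated, not measured. The knob is released, and the job was handed in at about 21 s with no verdict returned.

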